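# Load the jar shaker and switch it on

### The job

Load the jar shaker: stand the three loose jars upright in its tray, each in the cell whose floor disc is the colour of the jar's lid, setting them down rather than dropping them and tipping none over. Only when all three are in, throw the shaker's toggle lever from off (leaning to the robot's side) fully over to on. Leave the green-lidded jar in the tray and the clock movement, bell and screwdriver on the bench where they are.

Things in the scene. Friction and masses are not known exactly. Their poses are not given: they have to be found in the camera images.
- shaker: Jar shaker, fixed: grey housing 200 (x) x 280 (y) x 60 mm high; on it an aluminium tray, 169 mm square, centred at x=0, y=+45 mm, with 2 x 2 cells of 77 mm inside, walls 5 mm; cell centres x=+-41, y=+4 and +86 mm. Above the bench: cell floor 65, dividers 99, rim 105 mm. Beside the tray at x=0, y=-100 mm: toggle switch. Origin: centre of the underside; x points from the switch's off to its on side.
- switch (a joint): Toggle lever's angle, rad: 0 off, leaning 0.55 rad to the shaker's -x (robot side, white dot on its block); 1.1 on, leaning as far to +x (green dot). Its weighted ball makes it fall over past the middle (0.55), about 1 N at the ball. Turns about the shaker's y axis at x=0, y=-100 mm, 82 mm above the bench; the dark block under it is 80 x 50 mm, its top 82 mm above the bench.
- switch_tip (a point): Centre of the black ball (26 mm diameter) at the end of the switch's lever, 75 mm from the pivot; the lever bar is 10 mm thick.
- jar_green: Closed cylindrical clear jar of small clock parts, 46 mm diameter, 95 mm tall over all, straight-sided; a green plastic lid (same diameter) covers the top 25 mm. About 0.16 kg. Origin: centre of its underside, z up along the jar. Already standing in one tray cell; stays there.
- jar_red: Closed cylindrical clear jar of small clock parts, 46 mm diameter, 95 mm tall over all, straight-sided; a red plastic lid (same diameter) covers the top 25 mm. About 0.16 kg. Origin: centre of its underside, z up along the jar. Starts on the bench.
- disc_red: Thin red disc, 62 mm diameter, fixed on the floor of one tray cell: marks the cell for the red-lidded jar. Origin: at the cell's centre, on the cell floor, 65 mm above the bench, where the jar's underside comes to rest.
- jar_blue: Closed cylindrical clear jar of small clock parts, 46 mm diameter, 95 mm tall over all, straight-sided; a blue plastic lid (same diameter) covers the top 25 mm. About 0.16 kg. Origin: centre of its underside, z up along the jar. Starts on the bench.
- disc_blue: Thin blue disc, 62 mm diameter, fixed on the floor of one tray cell: marks the cell for the blue-lidded jar. Origin: at the cell's centre, on the cell floor, 65 mm above the bench, where the jar's underside comes to rest.
- jar_yellow: Closed cylindrical clear jar of small clock parts, 46 mm diameter, 95 mm tall over all, straight-sided; a yellow plastic lid (same diameter) covers the top 25 mm. About 0.16 kg. Origin: centre of its underside, z up along the jar. Starts on the bench.
- disc_yellow: Thin yellow disc, 62 mm diameter, fixed on the floor of one tray cell: marks the cell for the yellow-lidded jar. Origin: at the cell's centre, on the cell floor, 65 mm above the bench, where the jar's underside comes to rest.
- movement: Brass clock movement, two plates on four pillars, 70 x 90 x 69 mm high, standing loose on the bench; leave alone. Origin: centre of its underside.
- bell: Brass clock bell, dome 90 mm diameter, 54 mm high, mouth down on the bench; leave alone. Origin: centre of its underside.
- screwdriver: Screwdriver with a black handle, 170 mm long, 26 mm thick, lying on the bench; leave alone. Origin: under its middle, on the bench; x along it towards the blade.
Not all that is in view belongs to the job. What is shaped like the jar_blue but pink is not meant.

How it is judged:
By the outcome, as a careful person would: the job done as asked, in the order asked, and still so for the second after the job is handed in, with the robot touching nothing.
It also fails if it takes over 72 s, if anything falls off the work surface, if the arm or the gripper's body presses on something with over 40 N, if the wrist force passes 120 N, or if a joint passes its speed limit or range.

### The arm

A 7-joint arm with a two-finger parallel gripper is mounted at the origin on the work surface. World frame = base frame: x ahead of the robot, y to its left, z up, the work surface at z = 0. Lengths are in m, angles in degrees, forces in N, time in s.
With the tool pointing down it reaches from about 0.425 to 0.95 m from the base axis. Payload 4.7 kg.
Tool frame: the origin (TCP) lies on the centre line of the jaws, within the pads' length; the fingertips stand arm.tips_ahead ahead of it and the grasp point (between the pads) lies 11 mm behind it (arm.tips_ahead is the distance from the TCP to the fingertips, in m); z points along the fingers, y is the line along which they close (so a half turn about z gives the same grasp; the last joint's range is limited). The gripper opens to 85 mm and grips with 20 to 120 N. Pads are 22 mm wide; open, the fingers measure 114 mm over their backs; the gripper's body (76 mm by 85 mm) begins 54 mm behind the grasp point. The pads swing forward as they close: fully open they stand 13 mm farther back than shut.
Start: joints at [-66.457, 26.849, -2.785, 87.806, 1.381, 65.374, -4.715], TCP at [0.287, 0.611, 0.21] pointing down, gripper open.
Joint ranges: [-148.3, 148.3], [-19.14, 114.17], [-79.39, 73.82], [5.75, 140.21], [-59.74, 239.74], [12.07, 113.84], [-152.46, 152.46]. Speed limits (degrees/s): [147.25, 147.25, 180, 180, 180, 180, 180].

### API

Orientations are given as a 3x3 rotation matrix whose columns are the frame's x, y, z axes.
In Python, from plant import arm gives the robot as it stands. The module is installed in compiled form; this text tells all that it offers. Calls block until the motion is done:
- arm.goto(position, orientation): joint-space move of the TCP to a pose.
- arm.line_to(position, feed=0.15, rotation=None): straight line of the TCP; rotation=None keeps the orientation; feed is the mean speed in m/s.
- arm.goto_joints(angles): joint-space move.
- arm.open_gripper() and arm.grasp(grip_force=None): open the fingers fully, or close them until they stop; grip_force is the grip in N (None keeps the last).
- arm.wait(seconds).
- arm.solve_ik(position, orientation): joint angles nearest the present ones, or None.
- arm.sense(): the state.
- arm.capture(name): name is "scene" or "top"; returns the picture (480x640x3 uint8, red, green, blue); there is no depth.
- arm.get_calibration(name): a dict with "K" (3x3 intrinsics, pixels), "origin" and "rotation" of the camera in the world. Camera axes: x right, y up, looking along -z (the intrinsics and any distortion apply to the point x, -y, -z); pixel columns grow to the right and rows downward; lengths in m; the calibration is good to about 2 mm. A picture is of the moment at which its call begins. get_calibration takes no time and is no camera call.
A pose or a line that the arm cannot do raises arm.PlanningError and nothing moves.
- arm.close_job(): hands the job in; it is judged then, once.
The state is a dict: "clock": time; "qpos": joint angles; "joint_velocities": joint speeds; "tau": joint torques, N m; "tcp_pos": TCP position; "orientation": TCP orientation; "force": force on the tool from outside, world axes, zero at the start; "torque": the same for the moment, N m; "grip_width": finger opening in m; "grasp_force": force on a finger pad.
Only numpy, scipy, OpenCV 4.12 (cv2) and the standard library are available. Lean on these libraries where they do the work, as an engineer would, in place of code of your own. Each camera call takes 0.05 s, during which the arm holds its last target. There are 200 camera calls.

## Working session

There is one attempt and no reset: what is moved stays moved. The work goes in short steps, each a Python script; the robot and the scene stay as the last script left them, time stands still between calls to the robot, and variables do not carry over. Pictures are saved under pics/ and viewed, at most 10 in all, crops included, and the job is handed in when it is done.

```bash
mkdir -p pics
python3 - <<'E'
from plant import arm
import cv2,numpy as np
for n in("scene","top"):
    im=arm.capture(n); cv2.imwrite(f"pics/{n}0.png",im[:,:,::-1]); c=arm.get_calibration(n); print(n,{k:np.round(v,4).tolist() if not isinstance(v,str) else v for k,v in c.items()})
s=arm.sense(); print(s["clock"],s["tcp_pos"],arm.tips_ahead,s["grip_width"])
E
```

```text
scene {'K': [[475.7342, 0.0, 313.528], [0.0, 475.7342, 240.076], [0.0, 0.0, 1.0]], 'origin': [1.0826, 0.4638, 0.852], 'rotation': [[-0.733, -0.5033, 0.4576], [0.6802, -0.5397, 0.496], [-0.0027, 0.6748, 0.738]]}
top {'K': [[512.2732, 0.0, 315.3378], [0.0, 512.2732, 241.2118], [0.0, 0.0, 1.0]], 'origin': [0.479, -0.0324, 1.2733], 'rotation': [[-0.0187, 0.9922, -0.1232], [-0.9998, -0.0187, 0.0014], [-0.0009, 0.1232, 0.9924]]}
0.1 [0.28715098 0.61024487 0.20944325] 0.008 0.08572310943421706
```

View pics/top0.png

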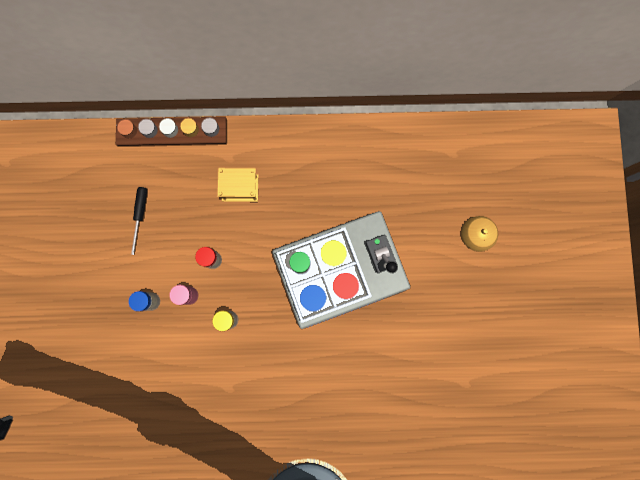

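View pics/scene0.png

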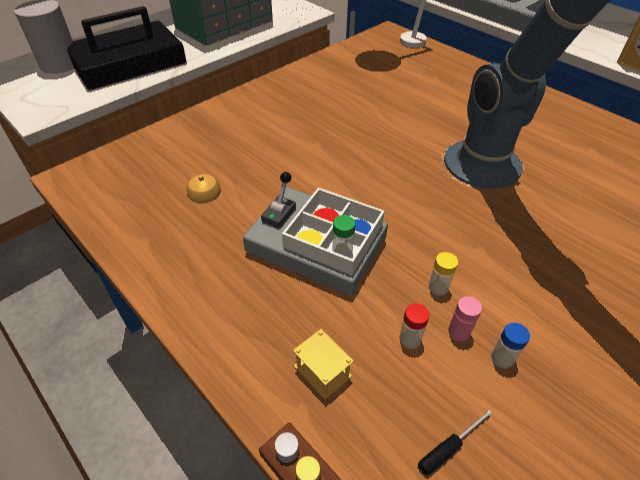

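The top view shows all jars standing: red (206,257), pink decoy (180,294), yellow (222,321) and blue (139,301). The discs are yellow (334,252), red (346,286) and blue (313,298). The green jar is at (300,262) and the switch ball at (391,267). The scene view agrees, with the lever leaning to the robot's side.

```bash
cat > h.py <<'E'
import cv2,numpy as np
from plant import arm
HUE={"red":[(0,6),(174,180)],"blue":[(105,125)],"yellow":[(26,33)],"green":[(55,80)],"pink":[(160,173)]}
def blobs(im,c,amin=60):
    h=cv2.cvtColor(im,cv2.COLOR_RGB2HSV); m=np.zeros(h.shape[:2],np.uint8)
    for a,b in HUE[c]: m|=cv2.inRange(h,(a,110 if c!="pink" else 70,80),(b,255,255))
    n,_,st,ce=cv2.connectedComponentsWithStats(cv2.morphologyEx(m,cv2.MORPH_CLOSE,np.ones((3,3))))
    return [(st[i,4],*st[i,:4],ce[i]) for i in range(1,n) if st[i,4]>=amin]
def ray(n,px,z):
    c=arm.get_calibration(n);K=np.array(c["K"]);R=np.array(c["rotation"]);o=np.array(c["origin"])
    d=np.linalg.inv(K)@[px[0],px[1],1]; d=R@[d[0],-d[1],-d[2]]
    return o+d*(z-o[2])/d[2]
E
python3 - <<'E'
from h import *
for n in("top","scene"):
    im=cv2.imread(f"pics/{n}0.png")[:,:,::-1].copy()
    for c in HUE:
        for b in blobs(im,c):
            print(n,c,b[:5],np.round(b[5],1),"lid",np.round(ray(n,b[5],.0825)[:2],4),"disc",np.round(ray(n,b[5],.065)[:2],4),"lidtray",np.round(ray(n,b[5],.1475)[:2],4))
# ball: dark
im=cv2.imread("pics/top0.png");h=im.max(2)[245:285,365:405]
cv2.imwrite("pics/crop.png",cv2.resize(im[205:335,260:420],None,fx=4.5,fy=4.5,interpolation=cv2.INTER_CUBIC))
E
```

```text
top red (np.int32(334), np.int32(195), np.int32(247), np.int32(22), np.int32(20)) [205.5 256.5] lid [0.5959 0.2229] disc [0.5976 0.2267] lidtray [0.5895 0.209 ]
top red (np.int32(516), np.int32(333), np.int32(273), np.int32(26), np.int32(26)) [345.3 285.3] lid [ 0.5226 -0.1015] disc [ 0.5233 -0.1026] lidtray [ 0.5203 -0.0978]
top red (np.int32(132), np.int32(186), np.int32(287), np.int32(12), np.int32(18)) [192.2 295.5] lid [0.5058 0.253 ] disc [0.5062 0.2571] lidtray [0.5043 0.2374]
top blue (np.int32(537), np.int32(300), np.int32(285), np.int32(26), np.int32(26)) [312.6 297.5] lid [ 0.496  -0.0252] disc [ 0.4962 -0.0251] lidtray [ 0.495  -0.0256]
top blue (np.int32(320), np.int32(129), np.int32(291), np.int32(22), np.int32(20)) [138.6 300.9] lid [0.4956 0.3766] disc [0.4959 0.3826] lidtray [0.4947 0.3543]
top yellow (np.int32(501), np.int32(321), np.int32(240), np.int32(25), np.int32(26)) [333.  252.5] lid [ 0.5995 -0.0748] disc [ 0.6012 -0.0754] lidtray [ 0.5929 -0.0725]
top yellow (np.int32(309), np.int32(213), np.int32(311), np.int32(19), np.int32(20)) [222.1 320.5] lid [0.4474 
[... 1675 characters left out ...]
244 0.1731] lidtray [0.4934 0.2036]
scene yellow (np.int32(164), np.int32(315), np.int32(362), np.int32(21), np.int32(22)) [325.4 373.4] lid [0.8047 0.1918] disc [0.7984 0.1856] lidtray [0.8282 0.2148]
scene yellow (np.int32(430), np.int32(296), np.int32(457), np.int32(23), np.int32(23)) [307.4 468.6] lid [0.9331 0.2858] disc [0.9297 0.2818] lidtray [0.9458 0.3009]
scene green (np.int32(271), np.int32(333), np.int32(215), np.int32(22), np.int32(16)) [343.9 222.7] lid [ 0.5189 -0.0454] disc [ 0.506 -0.057] lidtray [ 0.5665 -0.0024]
scene pink (np.int32(301), np.int32(457), np.int32(297), np.int32(25), np.int32(20)) [468.8 306. ] lid [0.5029 0.2797] disc [0.4898 0.2755] lidtray [0.5519 0.2952]
```

View pics/crop.png

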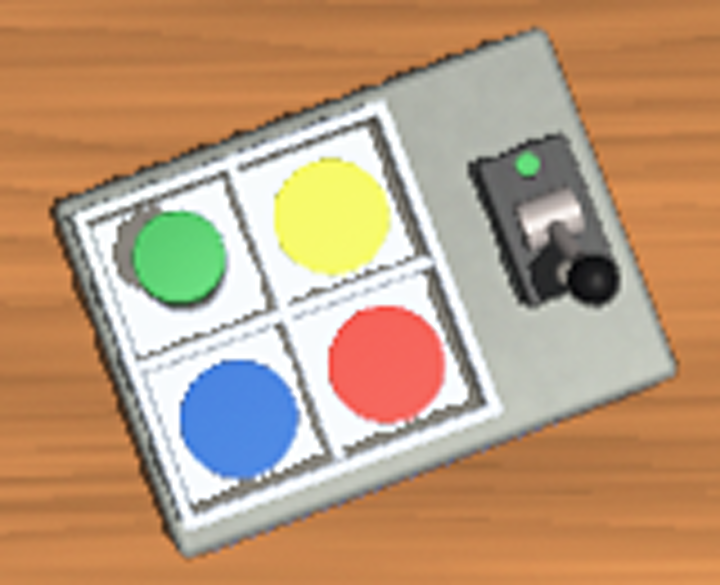

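```bash
cat >> h.py <<'E'
JAR={"yellow":(.4483,.1830),"blue":(.4945,.3745),"red":(.5955,.2230)}
CELL={"blue":(-.041,.086),"red":(-.041,.004),"yellow":(.041,.004)}
meas={"blue":(.4962,-.0251),"red":(.5233,-.1026),"yellow":(.6012,-.0754)}
a=np.array([CELL[k] for k in CELL]);b=np.array([meas[k] for k in CELL])
U,_,V=np.linalg.svd((a-a.mean(0)).T@(b-b.mean(0)));RS=(U@V).T;TS=b.mean(0)-RS@a.mean(0)
PSI=np.degrees(np.arctan2(RS[1,0],RS[0,0]))
S=lambda x,y:RS@[x,y]+TS
def rot(deg):
    t=np.radians(deg);y=np.array([np.cos(t),np.sin(t),0]);z=np.array([0,0,-1.]);return np.column_stack([np.cross(y,z),y,z])
def P(xy,z): return [xy[0],xy[1],z]
def best(xy,z,deg):
    c=[]
    for d in (deg,deg+180):
        q=arm.solve_ik(P(xy,z),rot(d))
        if q is not None: c.append((abs(np.array(q)-arm.sense()["qpos"]).max(),d))
    return min(c)[1]
def jar(c,off):
    p=JAR[c];g=S(*CELL[c]);d=best(p,.24,PSI+off)
    assert arm.solve_ik(P(g,.126),rot(d)) is not None
    arm.goto(P(p,.20),rot(d)); arm.line_to(P(p,.061),feed=.2)
    arm.grasp(40); s=arm.sense(); print(c,d,"grip",s["grip_width"],s["grasp_force"],s["tcp_pos"],s["clock"])
    assert .035<s["grip_width"]<.055
    z0=s["tcp_pos"][2]
    arm.line_to(P(p,.25),feed=.25); arm.line_to(P(g,.25),feed=.25); arm.line_to(P(g,z0+.075),feed=.15)
    f0=arm.sense()["force"][2]; z=.0665
    while True:
        arm.line_to(P(g,z0+z),feed=.03); s=arm.sense(); df=s["force"][2]-f0
        if df>2 or z<.0625: break
        z-=.0007
    print("set",z,df,s["tcp_pos"],s["grip_width"])
    arm.open_gripper(); arm.line_to(P(g,.25),feed=.25); print("clock",arm.sense()["clock"])
E
python3 - <<'E'
from h import *
print(PSI,TS,[np.round(S(*CELL[k])-meas[k],4) for k in CELL],S(.041,.086))
jar("yellow",-45)
for n in("top","scene"): cv2.imwrite(f"pics/{n}1.png",arm.capture(n)[:,:,::-1])
E
```

```text
19.3319278908918 [ 0.56350202 -0.09274244] [array([ 0.0001, -0.0001]), array([0.0002, 0.0001]), array([-0.0003,  0.    ])] [0.57372084 0.00198124]
yellow -25.6680721091082 grip 0.04398448603674782 39.96063530445099 [0.44896457 0.18363759 0.06217487] 3.0833
set 0.06439999999999999 6.768062526670304 [ 0.60110547 -0.07537234  0.12723947] 0.04429686350025233
clock 8.5583
```

View pics/scene1.png

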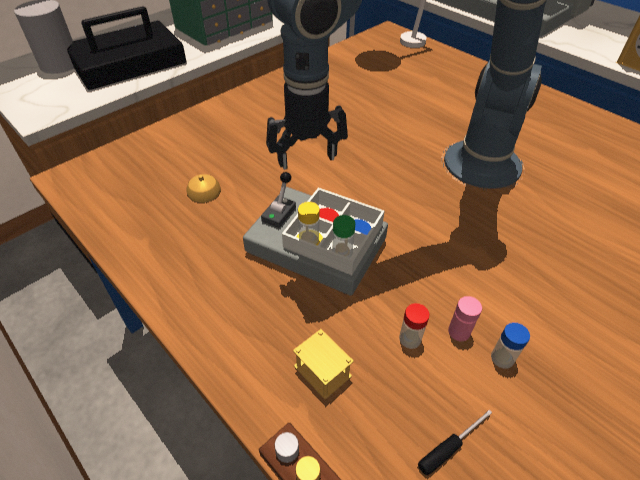

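The yellow jar stands in its cell (lid at 309,212). Nothing else has moved, so red and blue are next.

Run:
```python
from h import *
jar("red",45)
jar("blue",-45)
# retreat to robot side of the switch, above, for a clear view
d=best(S(-.10,-.10),.25,PSI+90)
arm.goto(P(S(-.10,-.10),.25),rot(d)); arm.grasp(20); s=arm.sense(); print(d,s["tcp_pos"],s["clock"],s["grip_width"])
for n in("top","scene"): cv2.imwrite(f"pics/{n}2.png",arm.capture(n)[:,:,::-1])
```

```text
red 64.3319278908918 grip 0.04418529518117842 40.37289083003998 [0.59632178 0.22336032 0.06237795] 11.1167
set 0.06439999999999999 5.6959547202770135 [ 0.52384307 -0.10268157  0.12740132] 0.04362141565285494
clock 16.725
blue 154.3319278908918 grip 0.04414921628741758 40.43355882167816 [0.49505883 0.37512051 0.06239657] 19.7833
set 0.06439999999999999 6.755049369644566 [ 0.49652101 -0.02506133  0.1274316 ] 0.044216725415624006
clock 26.6583
109.3319278908918 [ 0.50223609 -0.22025505  0.25001323] 28.225 3.835487444928881e-05
```

View pics/scene2.png

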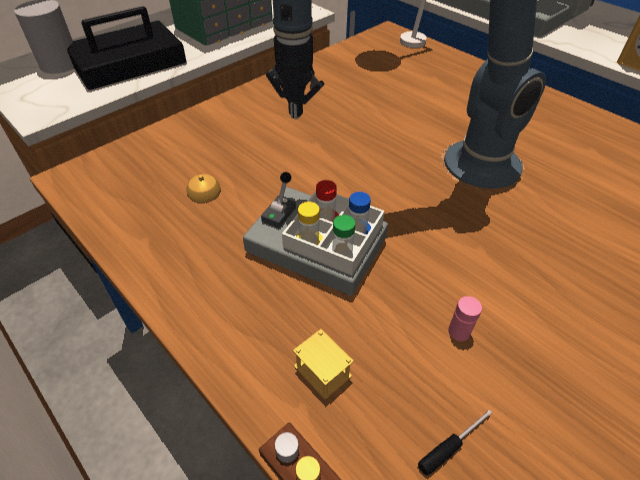

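All four jars stand in their matching cells: red (326,190), blue (360,202), yellow (309,212), green (344,226). The lever is still off, with its ball at (286,178), so I'll throw it now.

Run:
```python
from h import *
def f(t):
    s=arm.sense();print(t,np.round(s["force"],1),np.round(RS.T@(s["tcp_pos"][:2]-TS),4),s["tcp_pos"][2],s["clock"])
arm.line_to(P(S(-.10,-.10),.146),feed=.2); f("down")
for x in (-.06,-.04,-.02,0,.014): arm.line_to(P(S(x,-.10),.146),feed=.1); f(x)
arm.line_to(P(S(-.06,-.10),.146),feed=.15); arm.line_to(P(S(-.11,-.10),.26),feed=.25); arm.wait(.5)
for n in("top","scene"): cv2.imwrite(f"pics/{n}3.png",arm.capture(n)[:,:,::-1])
im=cv2.imread("pics/top3.png")[190:340,250:450]; im2=cv2.imread("pics/scene3.png")[150:300,220:420]
cv2.imwrite("pics/c3.png",cv2.resize(np.hstack([im,im2]),None,fx=2,fy=2))
f("end")
```

```text
down [-0.2 -0.1  1.2] [-0.0995 -0.1006] 0.14678740317674482 28.9917
-0.06 [-0.5  1.1 -0.6] [-0.06 -0.1 ] 0.14608729314121222 29.5417
-0.04 [-0.1 -0.5  0.2] [-0.04   -0.0998] 0.14589150987704616 29.8917
-0.02 [ 0.2 -0.5 -0.1] [-0.0199 -0.0998] 0.1458125029065928 30.2417
0 [-0.3 -0.  -0.3] [-0.0001 -0.0998] 0.14581936983173702 30.5917
0.014 [-0.4  0.5 -0.8] [ 0.014  -0.0998] 0.14588953626099938 30.8833
end [-0.7 -0.2  0.6] [-0.11 -0.1 ] 0.25990860186988457 32.775
```

View pics/c3.png

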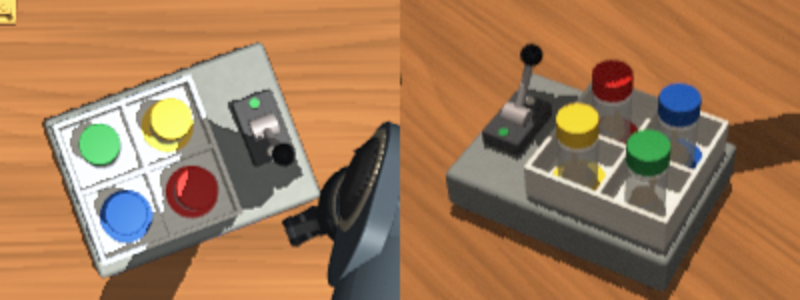

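The ball at (283,154) in the crop shows the lever is still off, and I felt no push. I'll compute where the ball is, then push again with pictures on the way.

Run:
```python
from h import *
for px in ((391.6,267.2),(250+283/2,190+154/2)): print("ball top view",RS.T@(ray("top",px,.146)[:2]-TS))
print("scene",RS.T@(ray("scene",(286,178),.146)[:2]-TS), RS.T@(ray("scene",(220+131/2,150+55/2),.146)[:2]-TS))
arm.line_to(P(S(-.10,-.10),.146),feed=.2)
ims=[]
for x in (-.06,-.02,.01):
    arm.line_to(P(S(x,-.10),.146),feed=.1); s=arm.sense(); print(x,s["force"],s["torque"])
    ims.append(arm.capture("scene")[120:270,210:340,::-1])
cv2.imwrite("pics/c4.png",cv2.resize(np.hstack(ims),None,fx=2,fy=2))
```

```text
ball top view [-0.04082176 -0.1003202 ]
ball top view [-0.04033418 -0.10027516]
scene [-0.03676203 -0.09483945] [-0.03775575 -0.09673402]
-0.06 [ 0.56578326 -0.26566354  0.35933835] [-0.00362217  0.02058669  0.01462997]
-0.02 [-0.9112911  -0.06959478  0.31386841] [-0.04986999  0.01883013  0.00217415]
0.01 [-0.37448482  0.41607952 -0.38590963] [ 0.01430807  0.05292059 -0.01550391]
```

View pics/c4.png

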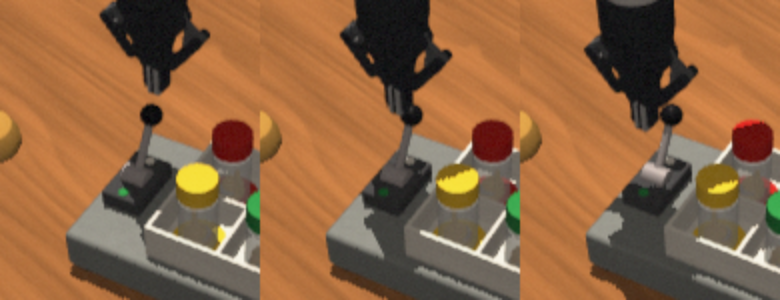

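Run:
```python
from h import *
s=arm.sense();print(s["tcp_pos"],RS.T@(s["tcp_pos"][:2]-TS),s["orientation"].round(3).tolist() if hasattr(s["orientation"],"round") else s["orientation"],s["grip_width"])
for z in (.125,.138,.15,.16,.17): print(z,RS.T@(ray("scene",(271,183),z)[:2]-TS))
a=arm.capture("top")[200:320,330:450,::-1];b=arm.capture("scene")[120:240,220:340,::-1]
cv2.imwrite("pics/c5.png",cv2.resize(np.hstack([a,b]),None,fx=3.3,fy=3.3,interpolation=cv2.INTER_CUBIC))
```

```text
[ 0.60533308 -0.18419279  0.14579505] [ 0.00919873 -0.10014184] [[-0.944, -0.331, -0.001], [-0.331, 0.944, -0.0], [0.001, 0.0, -1.0]] 0.00018092237042794342
0.125 [-0.02621076 -0.13012935]
0.138 [-0.01368789 -0.12148451]
0.15 [-0.00212832 -0.11350467]
0.16 [ 0.00750465 -0.1068548 ]
0.17 [ 0.01713763 -0.10020492]
```

View pics/c5.png

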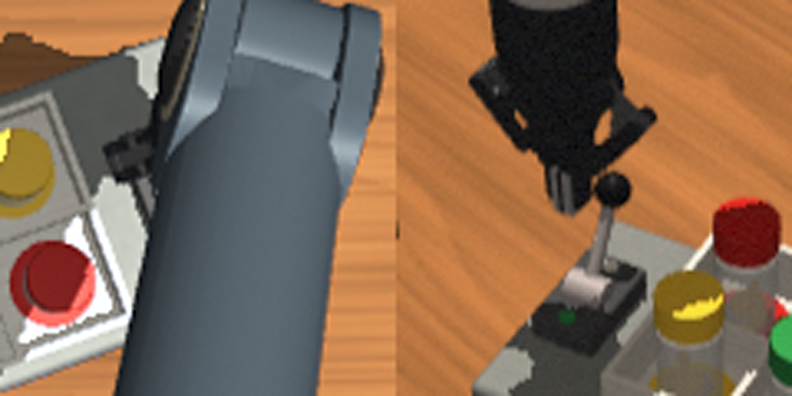

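The close view shows the shut fingertips at about (272,184) in the scene picture. On the TCP's vertical that puts the tips at z≈0.165 m, so they passed over the ball (top 0.159 m). I'll lower the TCP by 27 mm; even if the nominal tip offset is right, the tips stay clear of the block.

Run:
```python
from h import *
arm.line_to(P(S(.01,-.10),.18),feed=.2); arm.line_to(P(S(-.10,-.10),.18),feed=.2); arm.line_to(P(S(-.10,-.10),.119),feed=.15)
for x in (-.06,-.04,-.02,0,.014):
    arm.line_to(P(S(x,-.10),.119),feed=.08); s=arm.sense(); print(x,np.round(s["force"],1),np.round(s["tcp_pos"],4))
    if np.linalg.norm(s["force"])>15: break
arm.line_to(P(S(-.05,-.10),.119),feed=.15); arm.line_to(P(S(-.11,-.10),.26),feed=.25); arm.wait(.5)
a=arm.capture("top"); b=arm.capture("scene")
cv2.imwrite("pics/c6.png",np.hstack([cv2.resize(a[190:340,250:410,::-1],None,fx=2.2,fy=2.2),cv2.resize(b[150:300,220:420,::-1],None,fx=2.2,fy=2.2)]))
print(arm.sense()["clock"])
```

```text
-0.06 [-1.  -0.2  0.3] [ 0.5399 -0.2069  0.1188]
-0.04 [ 0.  -1.6 -0.2] [ 0.5597 -0.1998  0.1189]
-0.02 [ 0.1  0.5 -0.1] [ 0.5783 -0.1932  0.1189]
0 [-0.3  0.2 -0.3] [ 0.5971 -0.1866  0.1189]
0.014 [ 0.3 -1.2 -0.1] [ 0.6102 -0.1827  0.1189]
40.9917
```

View pics/c6.png

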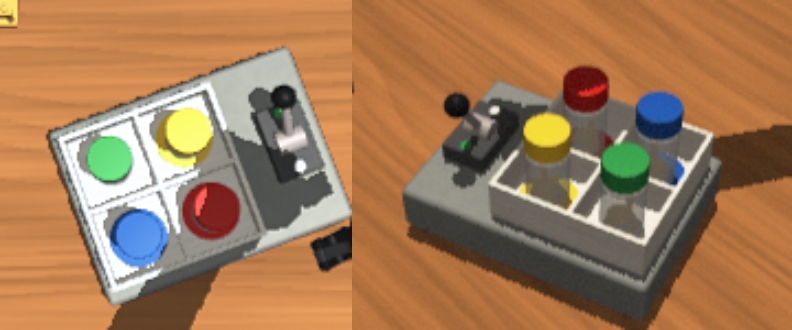

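The lever is now over on the green-dot side, with its ball at (284,97) in the top crop, and all the jars are upright. I'll check the angle numerically and hand in.

Run:
```python
from h import *
p=RS.T@(ray("top",(250+284/2.2,190+97/2.2),.146)[:2]-TS); q=RS.T@(ray("scene",(220+(457-352)/2.2,150+105/2.2),.146)[:2]-TS); print(p,q)
if p[0]>.035: print(arm.close_job())
```

```text
[ 0.03740902 -0.10122487] [ 0.03938824 -0.09699188]
the job is handed in; nothing more can be done
None
```

The job is handed in at about 41 s: the red, blue and yellow jars stand in their matching cells, the lever was then thrown fully on (the first push passed over its ball and a second, lower one worked), and the green jar, movement, bell and screwdriver were left alone.

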